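Load a cake mould into the countertop steriliser and set its programme

ROBOT

A 6-joint arm with a two-finger parallel gripper is mounted at the origin on a cart in front of the work surface, level with it; the furniture and walls round the work are solid. World frame = base frame: x ahead of the robot, y to its left, z up, the work surface at z = 0. Lengths are in m, angles in rad, forces in N, time in s.
With the tool pointing down it reaches from about 0.275 to 0.85 m from the base axis. Payload 5.2 kg.
Tool frame: the origin (TCP) lies at the very end of the fingers, on their centre line; the grasp point (between the pads) lies 19 mm behind it; z points along the fingers, y is the line along which they close (so a half turn about z gives the same grasp; the last joint's range is limited). The gripper opens to 85 mm and grips with 20 to 120 N. Pads are 22 mm wide; open, the fingers measure 114 mm over their backs; the gripper's body (76 mm by 85 mm) begins 54 mm behind the grasp point. The pads swing forward as they close: fully open they stand 13 mm farther back than shut.
Start: joints at [0.949, 0.259, 1.535, -0, 1.348, -0.203], TCP at [0.224, 0.502, 0.197] pointing down, gripper open.
Joint ranges: [-3.14, 3.14], [-0.91, 2.08], [0.19, 2.58], [-1.22, 4.36], [0.22, 2.71], [-3.12, 3.12]. Speed limits (rad/s): [2.57, 2.57, 3.14, 3.14, 3.14, 3.14].

INTERFACE

Orientations are given as a unit quaternion [w, x, y, z].
In Python, from rig import robot, imaging, ticket gives the robot as it stands.
- The arm moves only by the shell command python3 -m creep 'ROWS' [FORCE]. ROWS is JSON, a list of rows, each a list of 3 entries, a list of its own where there are three numbers: the opening, from 0 (shut) to 1 (fully open), then the shift along the tool's x, y, z in m, then the turn, a rotation vector about the tool's x, y, z in degrees. In form: [[fingers, [x, y, z], [rx, ry, rz]], ...]. A call has 1 to 20 rows; each row is the pose to reach, as a shift and turn from the pose commanded when the call began, along the tool's axes at that moment; what a row does not reach only later rows make up. A row lasts 1/12 s, in which the tool goes at most 41.7 mm and 7.16 degrees, less where a joint would pass 70% of its speed; a pose out of reach is approached as far as the arm can. A call with a gripper value outside its range is refused whole. The fingers move at their own pace and stop on an object; FORCE is the grip in N (left out, the last holds). Time passes only in rows, so rows that repeat a pose let the fingers close. It gives the time, the measured TCP pose, the force, the opening and the grip force at its end, in the units of the state.
- robot.get_obs(): the state, without advancing time (a new reading comes with each control period).
- imaging.capture(name): name is "scene" or "top"; returns the picture (384x512x3 uint8, red, green, blue); there is no depth.
- imaging.calibration(name): a dict with "fx", "fy", "cx", "cy" (pixels), "origin" and "attitude" of the camera in the world. Camera axes: x right, y down, z forward; pixel columns grow to the right and rows downward; lengths in m; the calibration is good to about 2 mm. A picture is of the moment at which its call begins. calibration takes no time and is no camera call.
- ticket.job_done(): hands the job in; it is judged then, once.
The state is a dict: "time": time; "q": joint angles; "qvel": joint speeds; "tau": joint torques, N m; "eef_pos": TCP position; "eef_rot": TCP orientation; "ft_force": force on the tool from outside, world axes, zero at the start; "wrist_torque": the same for the moment, N m; "gripper_width": opening from 0.0 (shut) to 1.0 (fully open); "gripper_force": force on a finger pad.
Only numpy, scipy, OpenCV 4.12 (cv2) and the standard library are available. Lean on these libraries where they do the work, as an engineer would, in place of code of your own. Each camera call takes 0.05 s, during which the arm holds its last target. There are 200 camera calls.

TASK

Load the used wooden cake mould into the countertop steriliser: push it through the sprung flap in the front slot until it drops completely inside and the flap has swung shut behind it. Then turn the selector on top to the mark with three dots, so that it rests in that click. Leave the loose empty bowl at the front of the table where it is.

Things in the scene. Friction and masses are not known exactly. Their poses are not given: they have to be found in the camera images.
- mould: Wooden rice-cake mould, a paddle 180 mm long, about 140 g, lying flat. Origin: under its middle, on the underside. +x from handle to head, z up. Head: x 5 to 90 mm, 70 mm wide (y), 26 mm high. Handle: x -90 to 0 mm, 24 mm wide, 3 to 23 mm above the underside; a collar 36 mm wide at x -9 to 9 mm. At the start the head points to the robot's left, give or take.
- mould_handle (a point): Middle of the mould's handle, 45 mm behind the mould's origin, 13 mm above the underside. Axes as the mould's.
- mould_tail (a point): Free end of the mould's handle, 90 mm behind the origin, 13 mm above the underside. Axes as the mould's.
- mould_front (a point): Middle of the front end of the mould's head, 90 mm ahead of the origin, 13 mm above the underside. Axes as the mould's.
- steriliser: Countertop steriliser: fixed steel box with clear sides, 250 mm deep (x), 190 wide (y), 181 high. Origin: centre of its underside. +x points from its front straight into it, y to its left, z up; front face at x -125 mm. The slot is in the front, the selector on the top. Behind the sill a slippery metal chute falls at 42, then 22 degrees to the back; the inside reaches to x 119 mm.
- slot_sill (a point): Middle of the slot's rounded sill, at the front face, 120 mm above the table; axes as the steriliser's. The slot is 110 mm wide; its lintel (underside 167 mm above the table) stands 22 mm behind the front face; the cheeks beside it are flush with the front and full height. Let go with its middle past the sill, the mould tips and slides in; its tail may need a push up to the lintel.
- flap (a joint): Sprung steel flap in the slot, 104 mm wide, 45 mm long, hinged at its top edge, 165 mm above the table and 22 mm behind the front face; its lower edge almost reaches the sill. Rad; 0 = shut, it opens inward only, to 2.0, and grows as it opens. The spring is weak (under 1 N at the lower edge) and shuts it.
- selector (a joint): Selector knob on the steriliser's top, turning about the vertical. Rad, grows clockwise seen from above, -0.06 to 1.56. It clicks into four marks at 0, 0.5, 1.0 and 1.5, shown by one, two, three and four raised dots on the dial (three dots = 1.0); it starts at the first or second. Turning takes up to 0.1 N m; let go within 0.15 rad of a mark it settles there.
- selector_grip (a point): On the selector's axis, at the height to grip. The grip is a bar 44 mm long, 12 wide, 24 high: top 10 mm above this point, foot 14 mm below, on a disc of 24 mm radius; the dial has 46 mm radius. The point turns with the knob: the bar lies 0.75 rad anticlockwise (from above) of the point's x axis; the end there has the white pointer line.
- bowl: The loose, empty steel bowl near the table's front edge, 154 mm across, 50 mm high; a bystander. Origin: centre of its underside. (Two filled bowls behind it and the rest of the table's things are not part of the job.)

How it is judged:
By the outcome, as a careful person would: the job done as asked, in the order asked, and still so for the second after the job is handed in, with the robot touching nothing.
It also fails if it takes over 67 s, if anything falls off the work surface, if the arm or the gripper's body presses on something with over 40 N, if the wrist force passes 120 N, or if a joint passes its speed limit or range.

## Working session

There is one attempt and no reset: what is moved stays moved. The work goes in short steps, Python scripts to look and compute and a shell command to move; the robot and the scene stay as the last step left them, time stands still between calls to the robot, and variables do not carry over. Pictures are saved under pics/ and viewed, at most 10 in all, crops included, and the job is handed in when it is done.

```bash
mkdir -p pics; ls; python3 - <<'E'
from rig import robot, imaging
import cv2
for n in("scene","top"):
    print(n,imaging.calibration(n)); cv2.imwrite(f"pics/{n}0.png",cv2.resize(imaging.capture(n)[:,:,::-1],(800,600),interpolation=cv2.INTER_CUBIC))
print(robot.get_obs())
E
```

```text
pics
scene {'fx': 464.27618822994714, 'fy': 464.27618822994714, 'cx': 262.50155279025614, 'cy': 188.77880367586468, 'origin': array([0.05176324, 1.00413428, 1.26322124]), 'attitude': array([ 0.08425633, -0.19744552,  0.90711339, -0.36202408])}
top {'fx': 385.2342433150431, 'fy': 385.2342433150431, 'cx': 256.39722980904065, 'cy': 188.69301505726432, 'origin': array([0.3668421 , 0.04653927, 1.40849969]), 'attitude': array([-0.03369403,  0.71386728, -0.6981487 ,  0.04297219])}
{'time': 0.1, 'q': array([ 9.49179916e-01,  2.59280902e-01,  1.53597640e+00, -1.65523479e-05,
        1.34801583e+00, -2.02796565e-01]), 'qvel': array([-1.03438490e-03, -2.94046284e-03, -3.25070795e-03, -1.07228016e-05,
        1.51197223e-03,  8.59311063e-04]), 'tau': array([ 1.73881490e-03, -4.46970606e+01, -2.91248596e+01, -3.08301651e-04,
        6.31986812e-03,  3.64336870e-05]), 'eef_pos': array([0.22333804, 0.50202415, 0.19585098]), 'eef_rot': array([-3.29231261e-04,  2.07880881e-01,  9.78153788e-01, -7.73090190e-04]), 'ft_force': array([-0.86888863,  0.73678287,  1.10734364]), 'wrist_torque': array([-0.02910119,  0.02242056, -0.02847317]), 'gripper_force': 0.0, 'gripper_width': 0.9952205287792738}
```

View pics/scene0.png

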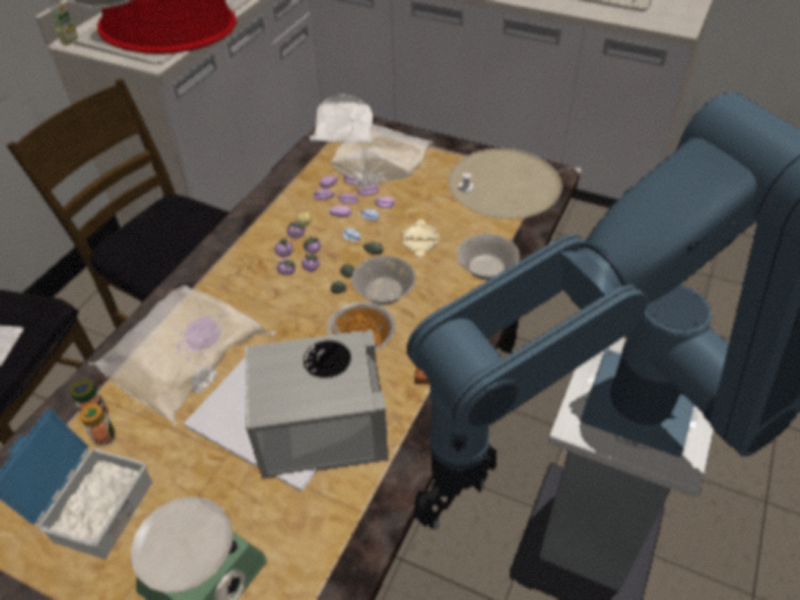

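View pics/top0.png

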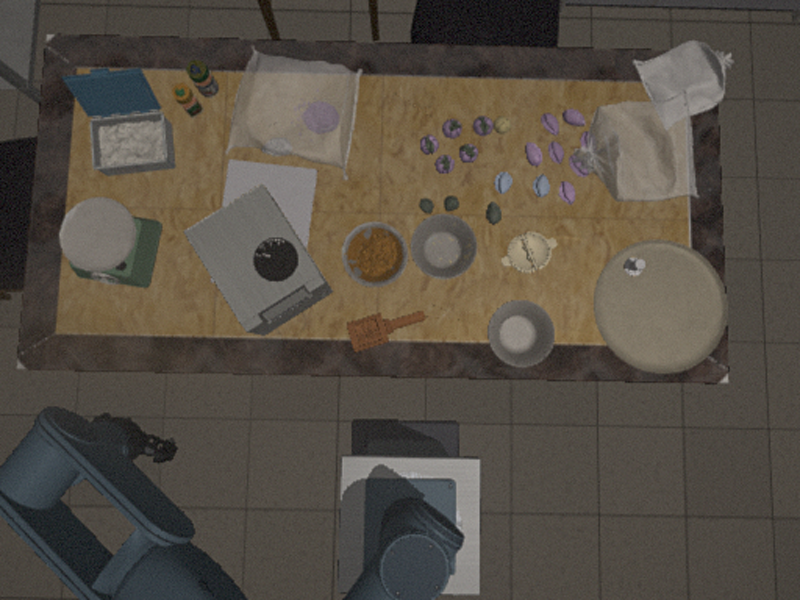

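The top view shows the mould at about (385,328), head on the left. The steriliser is around (258,258) with its slot facing lower right, and the loose bowl is at (521,333). Next I'll view an enlarged crop.

```bash
python3 - <<'E'
from rig import imaging
import cv2
im=imaging.capture("top")[:,:,::-1]
cv2.imwrite("pics/top1.png",cv2.resize(im[112:232,115:275],(800,600),interpolation=cv2.INTER_CUBIC))
E
```

```text
(no output)
```

View pics/top1.png

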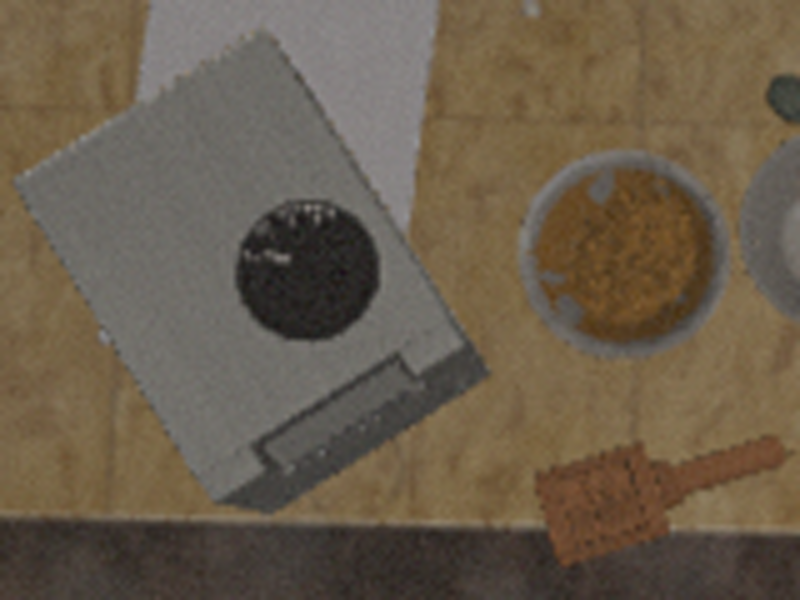

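The enlarged crop gives:
- **Steriliser top:** corners at (268,30), (14,180), (215,503) and (465,350).
- **Dial:** centred at (308,269), with the pointer running left to about (245,254).
- **Mould:** head corners at (537,472), (642,443), (668,538) and (565,565), tail at (785,447).

```bash
cat > h.py <<'E'
import numpy as np
from scipy.spatial.transform import Rotation as R
from scipy.optimize import least_squares
from rig import robot, imaging
def ray(n,uv,z):
    c=imaging.calibration(n); q=c["attitude"]; r=R.from_quat([q[1],q[2],q[3],q[0]])
    d=r.apply([(uv[0]-c["cx"])/c["fx"],(uv[1]-c["cy"])/c["fy"],1]); o=c["origin"]
    return o+d*(z-o[2])/d[2]
def crop(uv,z,u0=115,v0=112,s=5,n="top"): return ray(n,[(uv[0]+.5)/s-.5+u0,(uv[1]+.5)/s-.5+v0],z)[:2]
def fit(model,pts):
    m,p=np.array(model),np.array(pts)
    def tf(s): c,n=np.cos(s[2]),np.sin(s[2]); return m@np.array([[c,n],[-n,c]])+s[:2]
    best=min((least_squares(lambda s:(tf(s)-p).ravel(),[*p.mean(0),a]) for a in (0,1.5,3,-1.5)),key=lambda r:r.cost)
    return best.x,(tf(best.x)-p)*1e3
def go(pos,yaw,ref=None):
    "shift (tool axes) and tool-z turn to reach a tool-down pose with tool x at yaw (deg), from the measured pose"
    o=robot.get_obs(); q=o["eef_rot"]; r=R.from_quat([q[1],q[2],q[3],q[0]])
    y=np.radians(yaw); t=R.from_matrix(np.array([[np.cos(y),np.sin(y),0],[np.sin(y),-np.cos(y),0],[0,0,-1]]).T)
    return np.round(r.inv().apply(np.array(pos)-o["eef_pos"]),4),np.round(np.degrees((r.inv()*t).as_rotvec()),1)
E
python3 - <<'E'
from h import *
s,e=fit([[.125,-.095],[.125,.095],[-.125,.095],[-.125,-.095]],[crop(u,.181) for u in[(268,30),(14,180),(215,503),(465,350)]])
print("ster",s[:2],np.degrees(s[2]),e.round(1).tolist())
m,e=fit([[.09,-.035],[.005,-.035],[.005,.035],[.09,.035],[-.09,0]],[crop(u,.026 if i<4 else .023) for i,u in enumerate([(537,472),(642,443),(668,538),(565,565),(787,450)])])
print("mould",m[:2],np.degrees(m[2]),e.round(1).tolist())
print("bottom front",crop((268,513),0),crop((489,374),0))
for z in(.184,.2,.215): print("dial",crop((308,269),z),"ptr end",crop((245,254),z))
c,n=np.cos(m[2]),np.sin(m[2]); g=m[:2]-.068*np.array([c,n]); print("grasp",g)
print(go([*g,.27],np.degrees(m[2])))
E
```

```text
ster [0.57232381 0.33495674] 33.50396678338105 [[1.8, 0.4], [0.4, 0.1], [-2.8, 1.5], [0.6, -2.0]]
mould [0.44459589 0.05871655] -252.58204015491265 [[-1.3, 3.0], [1.6, -3.3], [2.6, -4.0], [-2.1, 4.1], [-0.9, 0.2]]
bottom front [0.4196714  0.34865818] [0.52518715 0.19150682]
dial [0.56961737 0.2908237 ] ptr end [0.57839702 0.33157358]
dial [0.56696779 0.28763174] ptr end [0.57563272 0.32784916]
dial [0.56448382 0.28463928] ptr end [0.5730412  0.32435752]
grasp [ 0.464951   -0.00616542]
(array([-0.4274, -0.3662, -0.0736]), array([-0.1,  0. , 48.6]))
```

```bash
python3 -m creep '[[0.7,[0,0,-0.074],[0,0,0]],[0.7,[0,0,-0.074],[0,0,0]],[0.7,[-0.427,-0.366,-0.074],[0,0,48.6]],[0.7,[-0.427,-0.366,-0.074],[0,0,48.6]],[0.7,[-0.427,-0.366,-0.074],[0,0,48.6]],[0.7,[-0.427,-0.366,-0.074],[0,0,48.6]],[0.7,[-0.427,-0.366,-0.074],[0,0,48.6]],[0.7,[-0.427,-0.366,-0.074],[0,0,48.6]],[0.7,[-0.427,-0.366,-0.074],[0,0,48.6]],[0.7,[-0.427,-0.366,-0.074],[0,0,48.6]],[0.7,[-0.427,-0.366,-0.074],[0,0,48.6]],[0.7,[-0.427,-0.366,-0.074],[0,0,48.6]],[0.7,[-0.427,-0.366,-0.074],[0,0,48.6]],[0.7,[-0.427,-0.366,-0.074],[0,0,48.6]],[0.7,[-0.427,-0.366,-0.074],[0,0,48.6]],[0.7,[-0.427,-0.366,-0.074],[0,0,48.6]],[0.7,[-0.427,-0.366,-0.074],[0,0,48.6]],[0.7,[-0.427,-0.366,-0.074],[0,0,48.6]],[0.7,[-0.427,-0.366,-0.074],[0,0,48.6]]]' 80
python3 -c "
from h import *
print(go([.4650,-.0062,.003],107.4),go([.4650,-.0062,.07],107.4))"
```

```text
time: 1.73
eef_pos: [0.4644, -0.005, 0.2703]
eef_rot: [-0.001, 0.592, 0.806, 0.0]
ft_force: [0.1, 0.0, 0.4]
gripper_width: 0.699
gripper_force: 0.0
(array([-0.0016,  0.0004,  0.2673]), array([-0. , -0.1, -0. ])) (array([-0.0015,  0.0004,  0.2003]), array([-0. , -0.1, -0. ]))
```

```bash
python3 -m creep '[[0.7,[-0.001,0,0.22],[0,0,0]],[0.7,[-0.001,0,0.22],[0,0,0]],[0.7,[-0.001,0,0.22],[0,0,0]],[0.7,[-0.001,0,0.22],[0,0,0]],[0.7,[-0.001,0,0.22],[0,0,0]],[0.7,[-0.001,0,0.24],[0,0,0]],[0.7,[-0.001,0,0.255],[0,0,0]],[0.7,[-0.001,0,0.265],[0,0,0]],[0.7,[-0.001,0,0.265],[0,0,0]],[0.7,[-0.001,0,0.265],[0,0,0]]]' 80
python3 -m creep '[[0.1,[0,0,0],[0,0,0]],[0.1,[0,0,0],[0,0,0]],[0.1,[0,0,0],[0,0,0]],[0.1,[0,0,0],[0,0,0]],[0.1,[0,0,0],[0,0,0]],[0.1,[0,0,0],[0,0,0]],[0.1,[0,0,0],[0,0,0]],[0.1,[0,0,0],[0,0,0]]]' 80
```

```text
time: 2.57
eef_pos: [0.4647, -0.0052, 0.0057]
eef_rot: [-0.0, 0.591, 0.807, -0.0]
ft_force: [-0.8, 0.7, 0.2]
gripper_width: 0.7
gripper_force: 0.0
time: 3.23
eef_pos: [0.4652, -0.0066, 0.0056]
eef_rot: [0.0, 0.592, 0.806, 0.0]
ft_force: [0.6, -0.5, -0.1]
gripper_width: 0.1
gripper_force: 0.0
```

```bash
python3 - <<'E'
from rig import imaging
import cv2
a=imaging.capture("top")[:,:,::-1]; b=imaging.capture("scene")[:,:,::-1]
r=lambda i:cv2.resize(i,(400,600),interpolation=cv2.INTER_CUBIC)
cv2.imwrite("pics/c2.png",cv2.hconcat([r(a[150:270,200:280]),r(b[150:330,200:320])]))
E
```

```text
(no output)
```

View pics/c2.png

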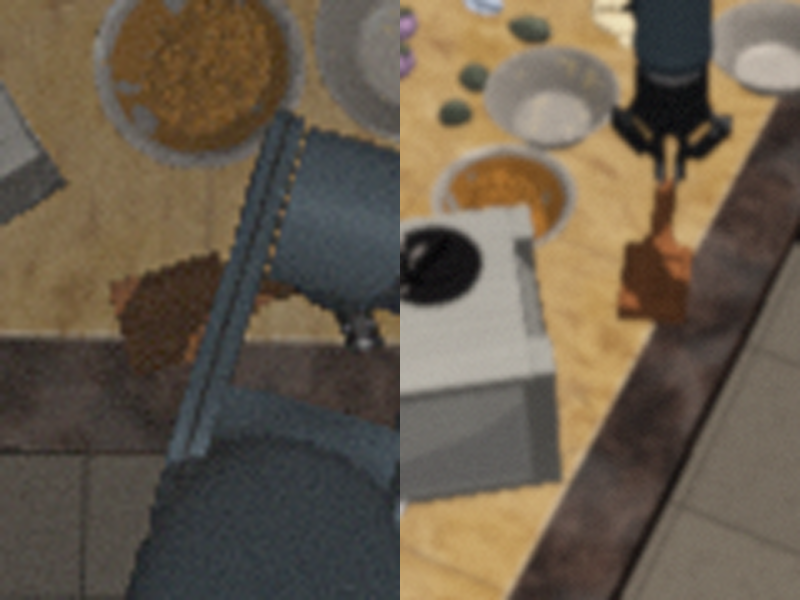

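The fingers (about (668,175), right panel) appear to be at or just past the tail (660,180). I'll check this with the scene camera.

```bash
python3 - <<'E'
from h import *
S=lambda u,v,z:crop((u-400,v),z,200,150,10/3,"scene").round(4)
print("fingertip",S(668,178,.02),S(668,178,.006))
print("tail",S(660,182,.023))
print("front top corners z.026",S(619,290,.026),S(690,294,.026),"bottom",S(619,318,0),S(688,322,0))
print("rear corners",S(627,240,.026),S(691,248,.026))
print("top fit tail", crop((787,450),.023), "front mid",crop((551,518),.026), "back mid head",crop((655,490),.026))
E
```

```text
fingertip [ 0.4728 -0.0286] [ 0.4775 -0.0402]
tail [ 0.4773 -0.0173]
front top corners z.026 [0.4558 0.1355] [0.3889 0.1108] bottom [0.4495 0.1497] [0.3841 0.1255]
rear corners [0.4753 0.0729] [0.4109 0.0555]
top fit tail [ 0.47240807 -0.02731831] front mid [0.41958532 0.14102009] back mid head [0.44127977 0.06710377]
```

```bash
python3 - <<'E'
from h import *
import cv2
b=imaging.capture("scene")[:,:,::-1].copy()
c=imaging.calibration("scene"); q=c["attitude"]; r=R.from_quat([q[1],q[2],q[3],q[0]])
def pr(p):
    x=r.inv().apply(np.array(p)-c["origin"]); return x[0]/x[2]*c["fx"]+c["cx"],x[1]/x[2]*c["fy"]+c["cy"]
o=robot.get_obs()["eef_pos"]; print(o)
f=lambda p:(((np.array(pr(p))-[250,165])+.5)*10).round()
print("tcp",f(o),"tcp z.025",f(o+[0,0,.019]),"z.045",f(o+[0,0,.04]),"fit tail",f([.4724,-.0273,.023]),"origin top",f([.4446,.0587,.026]))
cv2.imwrite("pics/c3.png",cv2.resize(b[165:225,250:320],(700,600),interpolation=cv2.INTER_CUBIC))
E
```

```text
[ 0.46515543 -0.00652388  0.00556786]
tcp [300. 461.] tcp z.025 [301. 426.] z.045 [302. 386.] fit tail [305. 383.] origin top [281. 571.]
```

View pics/c3.png

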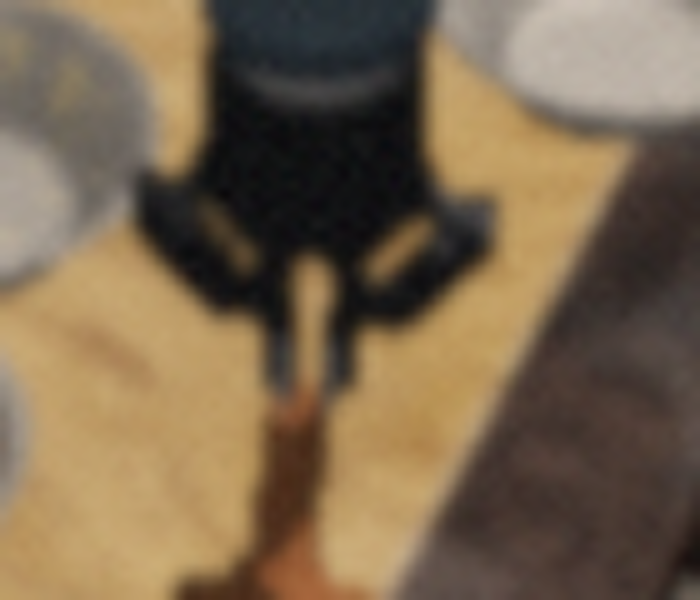

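The mould fit agrees in both views: the tail projects to (305,383) and is seen at (298,388). The fingertips show at v≈390, but the TCP should project to 461, so either the fingers are higher or they sit farther back. I'll triangulate the fingers in both views.

```bash
python3 - <<'E'
from h import *
import cv2
def pr(n,p):
    c=imaging.calibration(n); q=c["attitude"]; r=R.from_quat([q[1],q[2],q[3],q[0]])
    x=r.inv().apply(np.array(p)-c["origin"]); return np.array([x[0]/x[2]*c["fx"]+c["cx"],x[1]/x[2]*c["fy"]+c["cy"]])
p=np.array([.224,.502,.197])
print("start tcp scene(800)",pr("scene",p)*800/512,"top",pr("top",p)*800/512)
o=robot.get_obs(); print({k:np.round(v,3) for k,v in o.items()})
p=o["eef_pos"]
for d in([0,0,0],[.01,-.033,0],[0,0,.04]): print("now c2 top panel",(pr("top",p+d)-[200,150])*5)
E
```

```text
start tcp scene(800) [451.48579364 520.59236601] top [158.64859583 428.35851399]
{'time': np.float64(3.383), 'q': array([-0.255,  0.339,  1.971, -0.   ,  0.832, -0.558]), 'qvel': array([-0.   ,  0.002, -0.001,  0.   ,  0.001, -0.   ]), 'tau': array([-2.0000e-03, -4.0017e+01, -1.9854e+01, -0.0000e+00,  2.0000e-03,
        0.0000e+00]), 'eef_pos': array([ 0.465, -0.007,  0.006]), 'eef_rot': array([-0.   ,  0.592,  0.806, -0.   ]), 'ft_force': array([-0.147,  0.266, -0.563]), 'wrist_torque': array([-0.023, -0.05 , -0.08 ]), 'gripper_force': np.float64(0.0), 'gripper_width': np.float64(0.098)}
now c2 top panel [330.05948515 269.05746536]
now c2 top panel [375.45417011 256.40986082]
now c2 top panel [332.26555713 265.16041805]
```

Both views, including the start pictures, put the real fingertips about 40 mm above the reported TCP. I'll open the gripper and go down carefully, watching the force.

```bash
python3 -m creep '[[0.65,[0,0,0],[0,0,0]],[0.65,[0,0,0],[0,0,0]],[0.65,[0,0,0],[0,0,0]],[0.65,[0,0,0],[0,0,0]],[0.65,[0,0,0.003],[0,0,0]],[0.65,[0,0,0.006],[0,0,0]],[0.65,[0,0,0.006],[0,0,0]]]'
python3 - <<'E'
from h import *
import cv2
b=imaging.capture("scene")[:,:,::-1]; print(robot.get_obs()["ft_force"])
cv2.imwrite("pics/c4.png",cv2.resize(b[165:225,250:320],(700,600),interpolation=cv2.INTER_CUBIC))
E
```

```text
time: 3.97
eef_pos: [0.4647, -0.0064, -0.001]
eef_rot: [-0.001, 0.592, 0.806, -0.0]
ft_force: [0.4, -1.5, -0.4]
gripper_width: 0.649
gripper_force: 0.0
[ 0.08865412  0.17401753 -0.40973409]
```

View pics/c4.png

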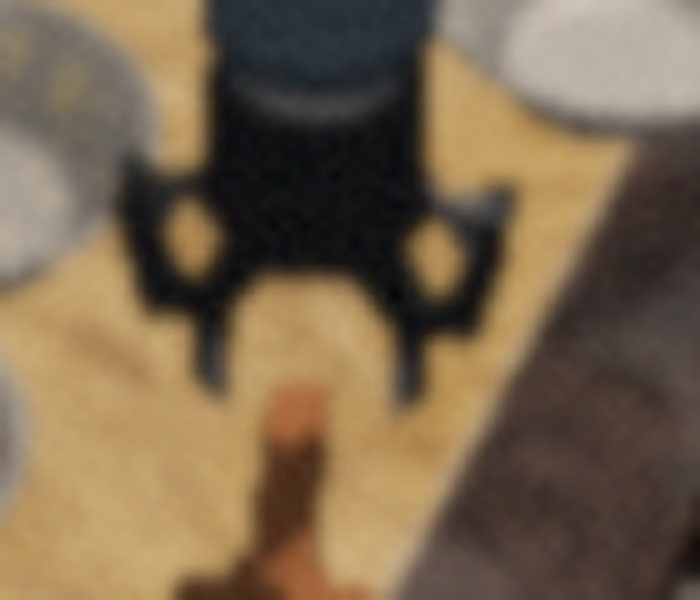

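```bash
python3 -m creep '[[0.65,[0,0,0.002],[0,0,0]],[0.65,[0,0,0.004],[0,0,0]],[0.65,[0,0,0.006],[0,0,0]]]'
python3 -m creep '[[0.65,[0,0,0.002],[0,0,0]],[0.65,[0,0,0.004],[0,0,0]],[0.65,[0,0,0.004],[0,0,0]]]'
```

```text
time: 4.27
eef_pos: [0.4652, -0.0065, -0.0066]
eef_rot: [0.0, 0.592, 0.806, 0.0]
ft_force: [-0.0, 0.4, -0.1]
gripper_width: 0.652
gripper_force: 0.0
time: 4.52
eef_pos: [0.4649, -0.0064, -0.0108]
eef_rot: [-0.0, 0.592, 0.806, -0.0]
ft_force: [0.3, -0.1, -0.1]
gripper_width: 0.653
gripper_force: 0.0
```

```bash
python3 -m creep '[[0.65,[0,0,0.002],[0,0,0]],[0.65,[0,0,0.004],[0,0,0]],[0.65,[0,0,0.004],[0,0,0]]]'
```

```text
time: 4.77
eef_pos: [0.465, -0.0064, -0.0148]
eef_rot: [-0.0, 0.592, 0.806, -0.0]
ft_force: [0.1, -0.0, 0.3]
gripper_width: 0.652
gripper_force: 0.0
```

```bash
python3 -m creep '[[0.65,[0,0,0.002],[0,0,0]],[0.65,[0,0,0.004],[0,0,0]],[0.65,[0,0,0.006],[0,0,0]],[0.65,[0,0,0.008],[0,0,0]]]'; python3 -m creep '[[0.65,[0,0,0.001],[0,0,0]],[0.65,[0,0,0.002],[0,0,0]],[0.65,[0,0,0.003],[0,0,0]],[0.65,[0,0,0.004],[0,0,0]]]'|sed -n '2p;4p'
```

```text
time: 5.1
eef_pos: [0.4652, -0.0065, -0.0226]
eef_rot: [-0.0, 0.592, 0.806, -0.0]
ft_force: [0.3, -0.6, -0.9]
gripper_width: 0.647
gripper_force: 0.0
eef_pos: [0.4653, -0.0065, -0.0265]
ft_force: [-0.6, -1.0, -0.3]
```

```bash
python3 -m creep '[[0.32,[0,0,0],[0,0,0]],[0.3,[0,0,0],[0,0,0]],[0.1,[0,0,0],[0,0,0]],[0.1,[0,0,0],[0,0,0]],[0.1,[0,0,0],[0,0,0]],[0.1,[0,0,0],[0,0,0]],[0.1,[0,0,0],[0,0,0]]]' 80
```

```text
time: 6.02
eef_pos: [0.4654, -0.0065, -0.0262]
eef_rot: [0.0, 0.592, 0.806, 0.0]
ft_force: [-0.6, -0.1, 2.0]
gripper_width: 0.256
gripper_force: 80.0
```

```bash
python3 -m creep '[[0.45,[0,0,0],[0,0,0]],[0.45,[0,0,0],[0,0,0]],[0.45,[0,0,0],[0,0,0]],[0.45,[0,0,0.002],[0,0,0]],[0.45,[0,0,0.004],[0,0,0]],[0.45,[0,0,0.005],[0,0,0]]]'|sed -n '2p;4p'; python3 -m creep '[[0.35,[0,0,0],[0,0,0]],[0.35,[0,0,0],[0,0,0]],[0.35,[0,0,0.001],[0,0,0]],[0.35,[0,0,0.002],[0,0,0]]]'
```

```text
eef_pos: [0.465, -0.0064, -0.0317]
ft_force: [-0.5, -0.3, 0.7]
time: 6.85
eef_pos: [0.4653, -0.0065, -0.0334]
eef_rot: [0.0, 0.592, 0.806, 0.0]
ft_force: [0.3, -0.3, -0.2]
gripper_width: 0.351
gripper_force: 0.0
```

```bash
python3 -m creep '[[0.35,[0,0,0.001],[0,0,0]],[0.35,[0,0,0.002],[0,0,0]]]'|sed -n '2p;4p'; python3 -m creep '[[0.35,[0,0,0.001],[0,0,0]],[0.35,[0,0,0.002],[0,0,0]]]'|sed -n '2p;4p'
```

```text
eef_pos: [0.4653, -0.0065, -0.0352]
ft_force: [-4.9, 0.8, 22.5]
eef_pos: [0.4654, -0.0065, -0.0353]
ft_force: [-10.2, 1.3, 42.2]
```

Contact came at reported z = -0.035, so the true tip height is the reported value plus about 0.036 m. I'll back off and grip.

```bash
python3 -m creep '[[0.35,[0,0,-0.003],[0,0,0]],[0.35,[0,0,-0.006],[0,0,0]],[0.1,[0,0,-0.006],[0,0,0]],[0.1,[0,0,-0.006],[0,0,0]],[0.1,[0,0,-0.006],[0,0,0]],[0.1,[0,0,-0.006],[0,0,0]],[0.1,[0,0,-0.006],[0,0,0]],[0.1,[0,0,-0.006],[0,0,0]]]' 80
python3 - <<'E'
from h import *
s=np.array([.5723,.3350]);a=np.radians(33.5)
W=lambda x,y:s+np.array([np.cos(a)*x-np.sin(a)*y,np.sin(a)*x+np.cos(a)*y])
print("slot",W(-.125,0))
print("lifted", go([.43,.0,.22],107.4))
# mould bottom ~ (tip true z -.003)  ; staging: front of mould 40 mm before slot -> grasp at x=-125-40-158
for x in(-.325,-.27,-.1): print(x,W(x,0),go([*W(x,0),.12],33.5))
E
```

```text
time: 7.85
eef_pos: [0.4657, -0.0067, -0.0312]
eef_rot: [0.0, 0.592, 0.806, 0.0]
ft_force: [0.0, -0.3, 7.6]
gripper_width: 0.262
gripper_force: 79.6
slot [0.46806427 0.26600788]
lifted (array([ 0.0169, -0.0319, -0.2512]), array([0., 0., 0.]))
-0.325 [0.30128711 0.15562048] (array([ 0.204 , -0.1083, -0.1513]), array([ 0. , -0. , 73.9]))
-0.27 [0.34715083 0.18597701] (array([ 0.2192, -0.0554, -0.1513]), array([ 0. , -0. , 73.9]))
-0.1 [0.48891142 0.2798063 ] (array([ 0.2664,  0.1079, -0.1512]), array([ 0. , -0. , 73.9]))
```

```bash
python3 -m creep '[[0.1,[0,0,-0.02],[0,0,0]],[0.1,[0,0,-0.06],[0,0,0]],[0.1,[0,0,-0.1],[0,0,0]],[0.1,[0,0,-0.13],[0,0,0]],[0.1,[0.03,-0.015,-0.14],[0,0,0]],[0.1,[0.065,-0.03,-0.14],[0,0,0]],[0.1,[0.1,-0.045,-0.14],[0,0,0]],[0.1,[0.135,-0.06,-0.14],[0,0,7]],[0.1,[0.17,-0.08,-0.14],[0,0,14]],[0.1,[0.207,-0.099,-0.14],[0,0,21]],[0.1,[0.207,-0.099,-0.14],[0,0,28]],[0.1,[0.207,-0.099,-0.14],[0,0,35]],[0.1,[0.207,-0.099,-0.14],[0,0,42]],[0.1,[0.207,-0.099,-0.14],[0,0,49]],[0.1,[0.207,-0.099,-0.14],[0,0,56]],[0.1,[0.207,-0.099,-0.14],[0,0,63]],[0.1,[0.207,-0.099,-0.14],[0,0,70]],[0.1,[0.207,-0.099,-0.14],[0,0,73.9]],[0.1,[0.207,-0.099,-0.14],[0,0,73.9]]]' 80
python3 - <<'E'
from h import *
import cv2
a=imaging.capture("top")[:,:,::-1]; b=imaging.capture("scene")[:,:,::-1]
r=lambda i:cv2.resize(i,(400,600),interpolation=cv2.INTER_CUBIC)
cv2.imwrite("pics/c5.png",cv2.hconcat([r(a[132:252,140:220]),r(b[200:335,160:250])]))
E
```

```text
time: 9.43
eef_pos: [0.3081, 0.1613, 0.1079]
eef_rot: [-0.0, 0.958, 0.287, -0.001]
ft_force: [0.1, -0.2, -1.9]
gripper_width: 0.26
gripper_force: 79.1
```

View pics/c5.png

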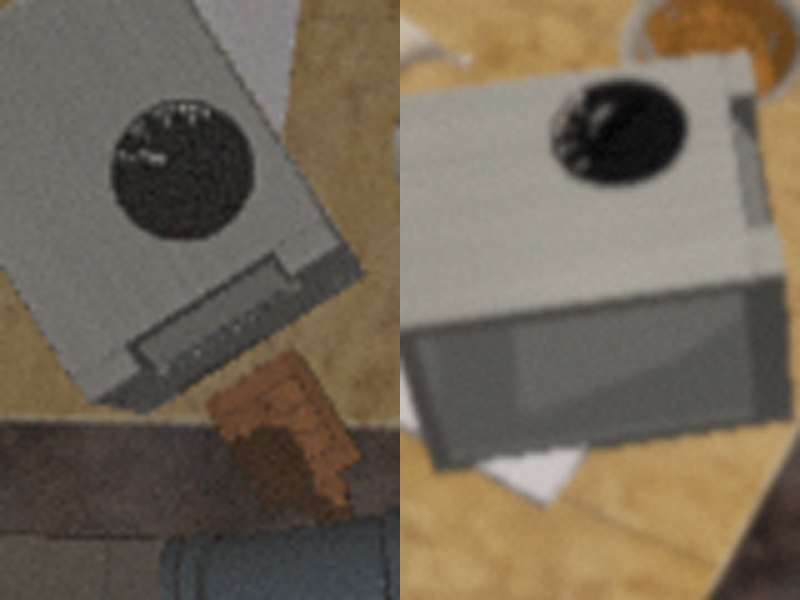

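The mould is held level in front of the slot, with its front corners at (208,397) and (293,350). The slot's sill ends are near (165,375) and (300,290). Next I'll check the alignment.

```bash
python3 - <<'E'
from h import *
s=np.array([.5723,.3350]);a=np.radians(33.5); M=np.array([[np.cos(a),-np.sin(a)],[np.sin(a),np.cos(a)]])
L=lambda u,v,z:((crop((u,v),z,140,132)-s)@M*1e3).round(1)
print("front L,R",L(208,397,.163),L(293,350,.163),"rear R",L(358,462,.163))
print("sill ends",L(165,375,.12),L(300,290,.12),"lintel ends z.181",L(128,350,.181),L(275,255,.181))
print("top front corners",L(92,403,.181),L(343,243,.181),"base",L(145,412,0),L(365,270,0))
o=robot.get_obs();print("tcp",((o["eef_pos"][:2]-s)@M*1e3).round(1))
E
```

```text
front L,R [-157.6   29.2] [-160.8  -32.8] rear R [-244.7  -30.6]
sill ends [-123.8   51.3] [-122.9  -54.5] lintel ends z.181 [-107.4   54.5] [-105.   -56.2]
top front corners [-124.2   91. ] [-121.5  -97.1] base [-119.9   94. ] [-116.4  -95.8]
tcp [-316.     0.9]
```

```bash
python3 -m creep '[[0.1,[0,0,0.009],[0,0,0]],[0.1,[0.02,0,0.009],[0,0,0]],[0.1,[0.035,0,0.009],[0,0,0]],[0.1,[0.05,0,0.009],[0,0,0]],[0.1,[0.065,0,0.009],[0,0,0]],[0.1,[0.08,0,0.009],[0,0,0]],[0.1,[0.09,0,0.009],[0,0,0]]]' 80
python3 -m creep '[[0.1,[0.015,0,0],[0,0,0]],[0.1,[0.03,0,0],[0,0,0]],[0.1,[0.045,0,0],[0,0,0]],[0.1,[0.06,0,0],[0,0,0]],[0.1,[0.075,0,0],[0,0,0]],[0.1,[0.09,0,0],[0,0,0]]]' 80
```

```text
time: 10.12
eef_pos: [0.3842, 0.2115, 0.099]
eef_rot: [0.0, 0.957, 0.289, -0.001]
ft_force: [-0.2, -0.4, -2.2]
gripper_width: 0.261
gripper_force: 78.9
time: 10.62
eef_pos: [0.4591, 0.2611, 0.0991]
eef_rot: [0.0, 0.957, 0.289, -0.001]
ft_force: [0.3, 0.1, -1.4]
gripper_width: 0.262
gripper_force: 79.0
```

```bash
python3 -m creep '[[0.1,[0.006,0,0],[0,0,0]],[0.1,[0.012,0,0],[0,0,0]],[0.1,[0.016,0,0],[0,0,0]],[0.1,[0.016,0,0],[0,0,0]]]' 80
python3 -m creep '[[0.5,[0,0,0],[0,0,0]],[0.5,[0,0,0],[0,0,0]],[0.5,[0,0,0],[0,0,0]],[0.5,[0,0,0],[0,0,0]],[0.5,[0,0,0],[0,0,0]],[0.5,[0,0,0],[0,0,0]],[0.5,[0,0,0],[0,0,0]],[0.5,[0,0,0],[0,0,0]]]'
python3 - <<'E'
from h import *
import cv2
b=imaging.capture("scene")[:,:,::-1]
cv2.imwrite("pics/c6.png",cv2.resize(b[180:320,150:280],(557,600),interpolation=cv2.INTER_CUBIC))
E
```

```text
time: 10.95
eef_pos: [0.4724, 0.2697, 0.0994]
eef_rot: [-0.0, 0.957, 0.288, -0.0]
ft_force: [1.2, 0.3, -2.3]
gripper_width: 0.262
gripper_force: 78.9
time: 11.62
eef_pos: [0.4722, 0.2696, 0.0997]
eef_rot: [0.0, 0.958, 0.288, 0.0]
ft_force: [-0.5, -0.4, 0.2]
gripper_width: 0.5
gripper_force: 0.2
```

View pics/c6.png

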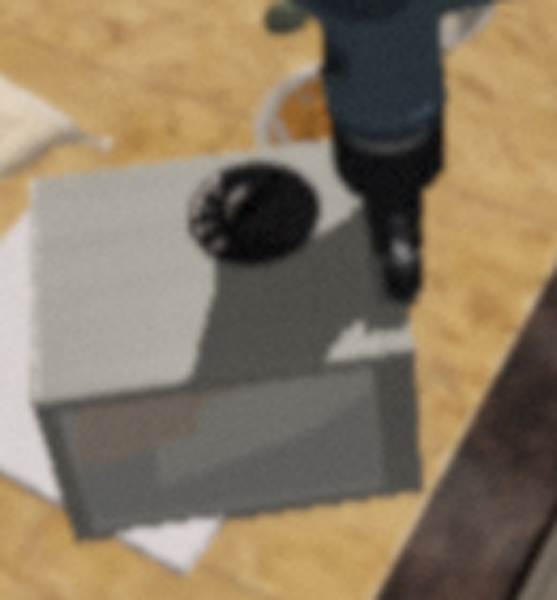

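The mould's head shows through the clear side at the back, around (75–200, 400–460), so it has slid in. I'll retract and check the flap and the dial.

```bash
python3 -m creep '[[0.5,[-0.04,0,0],[0,0,0]],[0.5,[-0.08,0,0],[0,0,0]],[0.5,[-0.12,0,0],[0,0,0]],[0.5,[-0.16,0,0],[0,0,0]],[0.5,[-0.19,0,0],[0,0,0]],[0.5,[-0.19,0,0],[0,0,0]],[0.5,[-0.19,0,0],[0,0,0]],[0.5,[-0.19,0,0],[0,0,0]]]'
python3 - <<'E'
from h import *
import cv2
a=imaging.capture("top")[:,:,::-1]; b=imaging.capture("scene")[:,:,::-1]
r=lambda i:cv2.resize(i,(400,600),interpolation=cv2.INTER_CUBIC)
cv2.imwrite("pics/c7.png",cv2.hconcat([r(a[145:220,155:205]),r(b[205:325,155:235])]))
for n,im in(("top",a),("scene",b)):
    g=cv2.GaussianBlur(cv2.cvtColor(im,cv2.COLOR_BGR2GRAY),(3,3),0)
    m=np.zeros_like(g); u,v=((176,165) if n=="top" else (210,230)); k=24
    m[v-k:v+k,u-k:u+k]=(g[v-k:v+k,u-k:u+k]<60)*255
    c=max(cv2.findContours(cv2.morphologyEx(m,cv2.MORPH_CLOSE,np.ones((7,7))),0,2)[0],key=cv2.contourArea)
    e=cv2.fitEllipse(cv2.convexHull(c)); print(n,e,[ray(n,e[0],z).round(4) for z in(.183,.186,.19)])
E
```

```text
time: 12.33
eef_pos: [0.3151, 0.1649, 0.1002]
eef_rot: [0.0, 0.958, 0.288, 0.001]
ft_force: [0.8, 0.4, 0.5]
gripper_width: 0.5
gripper_force: 0.0
top ((176.11900329589844, 165.98562622070312), (26.208032608032227, 27.362857818603516), 66.59329223632812) [array([0.5679, 0.2912, 0.183 ]), array([0.5674, 0.2906, 0.186 ]), array([0.5667, 0.2898, 0.19  ])]
scene ((209.4939727783203, 229.56332397460938), (21.911619186401367, 27.679901123046875), 74.51370239257812) [array([0.5667, 0.2901, 0.183 ]), array([0.5653, 0.2921, 0.186 ]), array([0.5634, 0.2947, 0.19  ])]
```

View pics/c7.png

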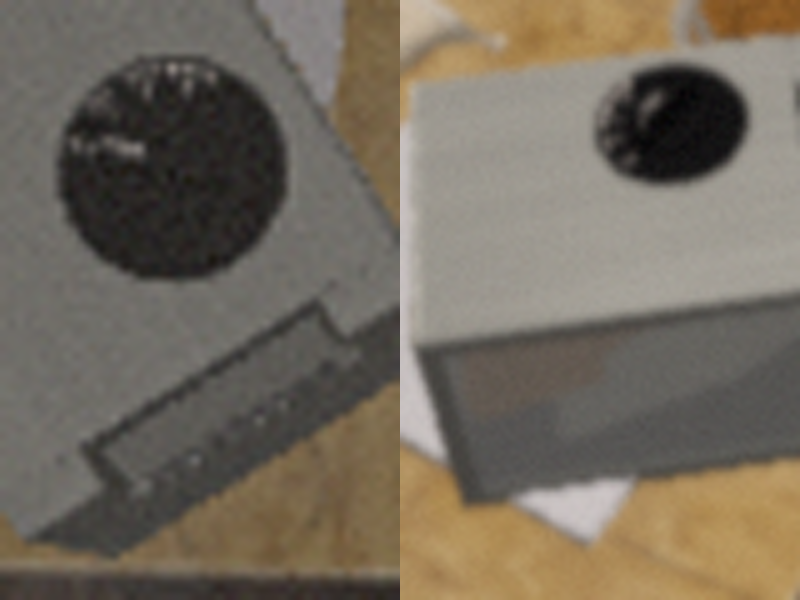

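The slot looks the same as at the start: flap shut, nothing protruding, and the mould head at the back. The pointer (100–145,150) lines up with the first dot (75,145), so the selector reads 0. Now I'll work out the knob approach.

```bash
python3 - <<'E'
from h import *
k=np.array([.5672,.2908])
for u in((145,152),(100,148)):
    p=crop(u,.21,155,145,8)-k; print("pointer",p, np.degrees(np.arctan2(p[1],p[0])))
print(go([*k,.224],76.5))
E
```

```text
pointer [0.00369039 0.00609544] 58.807846985031446
pointer [0.00485794 0.02378199] 78.45502893819526
(array([ 0.2796,  0.0344, -0.1236]), array([  0.1,  -0.1, -43. ]))
```

```bash
python3 -m creep '[[0.5,[0,0,-0.04],[0,0,0]],[0.5,[0,0,-0.08],[0,0,0]],[0.5,[0,0,-0.124],[0,0,-5]],[0.5,[0.04,0.005,-0.124],[0,0,-12]],[0.5,[0.08,0.01,-0.124],[0,0,-19]],[0.5,[0.12,0.015,-0.124],[0,0,-26]],[0.5,[0.16,0.02,-0.124],[0,0,-33]],[0.5,[0.2,0.025,-0.124],[0,0,-40]],[0.5,[0.24,0.03,-0.124],[0,0,-43]],[0.5,[0.28,0.034,-0.124],[0,0,-43]],[0.5,[0.28,0.034,-0.124],[0,0,-43]],[0.5,[0.28,0.034,-0.124],[0,0,-43]]]'
python3 -c "
from h import *
print(go([.5672,.2908,.164],76.5))"
```

```text
time: 13.43
eef_pos: [0.5677, 0.292, 0.2201]
eef_rot: [-0.001, 0.785, 0.619, -0.002]
ft_force: [-0.9, -0.5, -0.6]
gripper_width: 0.501
gripper_force: 0.0
(array([-0.0012,  0.    ,  0.0561]), array([-0.2,  0.1,  0. ]))
```

```bash
python3 -m creep '[[0.45,[-0.001,0,0.02],[0,0,0]],[0.45,[-0.001,0,0.04],[0,0,0]],[0.45,[-0.001,0,0.05],[0,0,0]],[0.45,[-0.001,0,0.055],[0,0,0]],[0.45,[-0.001,0,0.06],[0,0,0]],[0.45,[-0.001,0,0.062],[0,0,0]]]'|sed -n '2p;4p';  python3 -m creep '[[0.45,[0,0,0.001],[0,0,0]],[0.45,[0,0,0.002],[0,0,0]]]'|sed -n '2p;4p'
```

```text
eef_pos: [0.5657, 0.29, 0.1619]
ft_force: [0.2, 0.5, -0.5]
eef_pos: [0.5663, 0.2901, 0.1606]
ft_force: [-0.6, -0.5, -0.5]
```

```bash
python3 -m creep '[[0.45,[0,0,0.001],[0,0,0]],[0.45,[0,0,0.002],[0,0,0]]]'|sed -n '2p;4p'
```

```text
eef_pos: [0.5662, 0.29, 0.1582]
ft_force: [0.0, 0.2, 0.5]
```

```bash
python3 -m creep '[[0.25,[0,0,0],[0,0,0]],[0.1,[0,0,0],[0,0,0]],[0.02,[0,0,0],[0,0,0]],[0.02,[0,0,0],[0,0,0]],[0.02,[0,0,0],[0,0,0]],[0.02,[0,0,0],[0,0,0]],[0.02,[0,0,0],[0,0,0]]]' 40
```

```text
time: 14.85
eef_pos: [0.5702, 0.289, 0.1582]
eef_rot: [0.003, 0.786, 0.619, 0.003]
ft_force: [12.4, -1.5, -4.7]
gripper_width: 0.128
gripper_force: 43.5
```

```bash
python3 -m creep '[[0.02,[0,0.004,0],[0,0,0]],[0.02,[0,0.004,0],[0,0,0]]]' | sed -n '2p;4p'; python3 -m creep '[[0.02,[0,0,0],[0,0,5]],[0.02,[0,0,0],[0,0,10]],[0.02,[0,0,0],[0,0,15]],[0.02,[0,0,0],[0,0,20]],[0.02,[0,0,0],[0,0,25]],[0.02,[0,0,0],[0,0,29]],[0.02,[0,0,0],[0,0,29]]]'
```

```text
eef_pos: [0.57, 0.289, 0.1581]
ft_force: [-1.2, -0.7, 4.2]
time: 15.6
eef_pos: [0.5688, 0.2896, 0.1581]
eef_rot: [-0.001, 0.916, 0.402, -0.0]
ft_force: [-4.4, 1.1, 4.4]
gripper_width: 0.13
gripper_force: 44.6
```

```bash
python3 -m creep '[[0.02,[0,0,0],[0,0,5]],[0.02,[0,0,0],[0,0,10]],[0.02,[0,0,0],[0,0,15]],[0.02,[0,0,0],[0,0,20]],[0.02,[0,0,0],[0,0,25]],[0.02,[0,0,0],[0,0,29]],[0.02,[0,0,0],[0,0,29]],[0.02,[0,0,0],[0,0,29]]]'; python3 -m creep '[[0.3,[0,0,0],[0,0,0]],[0.45,[0,0,0],[0,0,0]],[0.45,[0,0,0],[0,0,0]],[0.45,[0,0,0],[0,0,0]],[0.45,[0,0,-0.02],[0,0,0]],[0.45,[0,0,-0.05],[0,0,0]],[0.45,[0,0,-0.08],[0,0,0]],[0.45,[-0.04,0,-0.1],[0,0,0]],[0.45,[-0.08,0,-0.1],[0,0,0]],[0.45,[-0.12,0,-0.1],[0,0,0]],[0.45,[-0.16,0,-0.1],[0,0,0]],[0.45,[-0.2,0,-0.1],[0,0,0]],[0.45,[-0.24,0,-0.1],[0,0,0]],[0.45,[-0.24,0,-0.1],[0,0,0]],[0.45,[-0.24,0,-0.1],[0,0,0]],[0.45,[-0.24,0,-0.1],[0,0,0]]]'
python3 - <<'E'
from h import *
import cv2
a=imaging.capture("top")[:,:,::-1]; b=imaging.capture("scene")[:,:,::-1]
t=cv2.resize(a[125:220,120:290],(800,447),interpolation=cv2.INTER_CUBIC)
d=lambda i:cv2.resize(i,(400,153),interpolation=cv2.INTER_CUBIC)
cv2.imwrite("pics/c8.png",cv2.vconcat([t,cv2.hconcat([d(a[145:190,120:238]),d(b[205:250,150:268])])]))
E
```

```text
time: 16.27
eef_pos: [0.5681, 0.2908, 0.1581]
eef_rot: [-0.001, 0.987, 0.162, -0.001]
ft_force: [-5.2, 3.7, 4.8]
gripper_width: 0.131
gripper_force: 44.8
time: 17.6
eef_pos: [0.343, 0.213, 0.2583]
eef_rot: [-0.0, 0.987, 0.161, 0.001]
ft_force: [1.2, 0.1, -0.1]
gripper_width: 0.446
gripper_force: 0.0
```

View pics/c8.png

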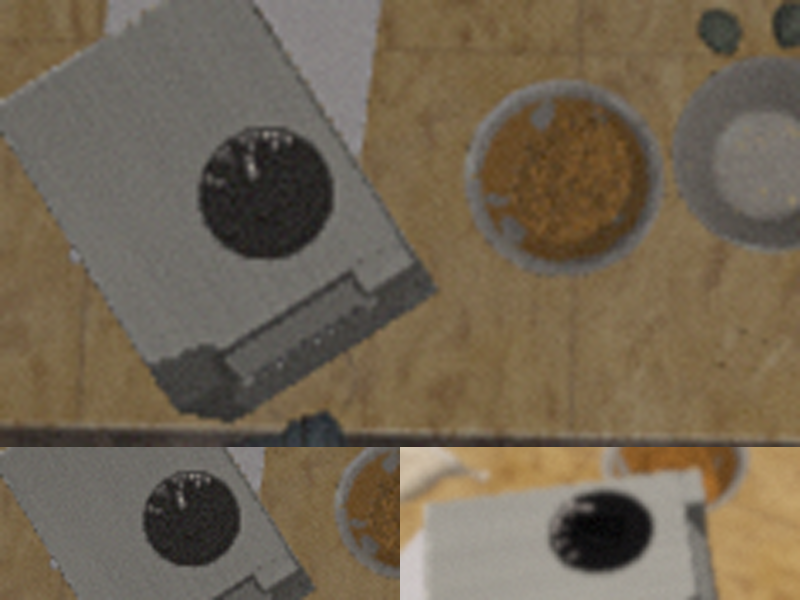

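The final picture shows the pointer (252,165) on the third dot group (~(246,140)), with the gripper last at yaw 18.6° against an expected 19.2°. The flap is shut with nothing protruding, and the arm is clear.

```bash
python3 -c "
from rig import ticket
print(ticket.job_done())"
```

```text
the job is handed in; nothing more can be done
None
```

The mould is fully inside the steriliser with the flap shut behind it, the selector rests at the three-dot mark, the loose bowl was left untouched, and the job was handed in after about 18 s of robot time.

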